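# Nest the used cups and hold the sprung bin lid ready

### The job

Set one of the two orange cups on the worktop (not the one in the stand) down into the other, so that they stand on the worktop as one upright, fully seated stack, and let go of them. Then take the bin's sprung lid by its bar, raise it past its balance point without letting it fly open to its stop, and ease it back to about five to ten degrees below that point, so that I can drop the stack in and the lid will fall shut by itself; finish while holding it there, still, by the bar. Leave the two jars and the timer in their places and do not let the lid drop.

Things in the scene. Friction and masses are not known exactly. Their poses are not given: they have to be found in the camera images.
- cup_a_mid (a point): plain orange plastic cup, open at the top, one of two alike: 68 mm across at the rim, 53 mm at the foot, 92 mm high, wall 2 mm, about 60 g. Stands upright, its axis at least 0.14 m from the other's. This point is on its axis, 46 mm above its foot; z up the axis. Either cup may go into the other; fully seated, the inner cup stands 43 mm higher than the outer (its rim then 135 mm above the worktop)
- cup_b_mid (a point): plain orange plastic cup, open at the top, one of two alike: 68 mm across at the rim, 53 mm at the foot, 92 mm high, wall 2 mm, about 60 g. Stands upright, its axis at least 0.14 m from the other's. This point is on its axis, 46 mm above its foot; z up the axis. Either cup may go into the other; fully seated, the inner cup stands 43 mm higher than the outer (its rim then 135 mm above the worktop)
- bin_hinge (a point): middle of the hinge axis of the cup bin, a plain steel box 180 mm deep, 200 mm wide and 110 mm high, fixed to the worktop, with dark coil springs on the hinge at its far top edge. The point is 113 mm above the worktop and 96 mm behind the box's middle. Axes: x from the bin's front to its back (away from the robot, turned with the bin), y along the hinge axis, z up
- lid (a joint): angle of the bin's lid in rad: 0 shut (level, as at the start), growing as its front edge rises; stop at 1.5. Spring and weight balance at 0.95 rad (54 degrees): below that the lid falls shut unless held, above it the spring throws it open, so it must be held both ways. No hinge friction. Lifting takes about 1.4 N at the bar when shut and 0.3 N at 0.1 rad below balance
- lid_bar (a point): middle of the lid's handle, a dark round steel bar 12 mm thick, parallel to the hinge and 226 mm from its axis, in front of the lid: 113 mm above the worktop when shut. 112 mm of it are clear between its two arms, 33 mm between bar and lid edge or bin front. Pinch it from above, one finger before and one behind; the bar may turn between the fingers. y along the bar, x along the lid to the hinge
- jar_mid (a point): clear screw jar, 48 mm across and 64 mm high, standing on the worktop behind the cups; the point is its centre. Leave alone
- amber_jar_mid (a point): squat amber jar with a gold lid, 39 mm across and 64 mm high, standing behind the cups; the point is its centre. Leave alone
- timer_mid (a point): bench timer with a round dial, 62 x 100 x 114 mm, standing behind the cups at the left; the point is its centre. Leave alone

How it is judged:
On the way, in this order (a step that is already met when the one before it is completed fails the run):
1. one cup is fully seated in the other, standing upright on the worktop and let go (((z of cup_a_mid in the frame of cup_b_mid between 0.036 and 0.049 m and horizontal distance between cup_a_mid and cup_b_mid below 0.006 m and height (world z) of cup_b_mid below 0.052 m) or (z of cup_b_mid in the frame of cup_a_mid between 0.036 and 0.049 m and horizontal distance between cup_b_mid and cup_a_mid below 0.006 m and height (world z) of cup_a_mid below 0.052 m)) and angle between each of cup_a_mid, cup_b_mid's own z axis and vertical below 0.1 rad and contact force between the fingers and cup_a below 0.1 N and contact force between the fingers and cup_b below 0.1 N), for 0.2 s.
2. the lid has been raised past its balance point while held (above 0.98 rad) (value of joint lid above 0.98 rad and contact force between the fingers and lid above 0.1 N), for 0.05 s.
At the end, for the whole second after the job is handed in: The gripper (grasp point within 80 mm of the bar's middle) holds the lid, over 0.1 N, still, at 0.68 to 0.93 rad, just below balance (0.95); one cup is seated in the other (axes within 6 mm, 36 to 49 mm higher), upright on the worktop, untouched (all of step 1 and value of joint lid between 0.68 and 0.93 rad and velocity of joint lid between -0.1 and 0.1 rad/s and contact force between the fingers and lid above 0.1 N and distance between the grasp point and lid_bar below 0.08 m); the arm keeps its last pose, push and grip.
It fails at once if the clear jar is knocked away from its place (more than 30 mm) (distance of jar_mid from where it was at the start of the episode above 0.03 m).
It fails at once if the small amber jar is knocked away from its place (more than 30 mm) (distance of amber_jar_mid from where it was at the start of the episode above 0.03 m).
It fails at once if the timer is knocked away from its place (more than 30 mm) (distance of timer_mid from where it was at the start of the episode above 0.03 m).
It fails at once if the lid flies open to its stop (above 1.42 rad) (value of joint lid above 1.42 rad).
It fails at once if the lid drops (closing faster than 2 rad/s) (velocity of joint lid below -2 rad/s).
It also fails if it takes over 51 s, if anything falls off the work surface, if the arm or the gripper's body presses on something with over 40 N, if the wrist force passes 120 N, or if a joint passes its speed limit or range.

### The arm

A 6-joint arm with a two-finger parallel gripper is mounted at the origin on a cart in front of the work surface, level with it; the furniture and walls round the work are solid. World frame = base frame: x ahead of the robot, y to its left, z up, the work surface at z = 0. Lengths are in m, angles in rad, forces in N, time in s.
With the tool pointing down it reaches from about 0.35 to 0.925 m from the base axis. Payload 6.4 kg.
Tool frame: the origin (TCP) lies on the centre line of the jaws, within the pads' length; the fingertips stand 8 mm ahead of it and the grasp point (between the pads) lies 11 mm behind it; z points along the fingers, y is the line along which they close (so a half turn about z gives the same grasp; the last joint's range is limited). The gripper opens to 94 mm and grips with 3 to 60 N. Pads are 16 mm wide; open, the fingers measure 119 mm over their backs; the gripper's body (75 mm by 177 mm) begins 78 mm behind the grasp point.
Start: joints at [-0.174, 0.245, 1.558, -0, 1.339, -0.174], TCP at [0.65, 0, 0.213] pointing down, gripper open.
Joint ranges: [-3.13, 3.13], [-1.02, 2.26], [0.13, 2.54], [-0.95, 4.09], [0.21, 2.88], [-2.74, 2.74]. Speed limits (rad/s): [2.57, 2.57, 3.14, 3.14, 3.14, 3.14].

### API

Orientations are given as a unit quaternion [x, y, z, w].
In Python, from bench import telemetry, grab_frame, workorder gives the robot as it stands. The module is installed in compiled form; this text tells all that it offers.
- The arm moves only by the tool drive_tool, never from a script. Its argument "targets" is a list of rows, each a list of 5 numbers: the shift along the tool's x, y, z in m, then the turn about the tool's z in rad, then the closure in counts, from 0 (fully open) to 255 (shut). In form: [[dx, dy, dz, spin, gripper], ...]. A call has 1 to 20 rows; each row is the pose to reach, as a shift and turn from the pose commanded when the call began, along the tool's axes at that moment; what a row does not reach only later rows make up. A row lasts 1/8 s, in which the tool goes at most 62.5 mm and 10.7 degrees, less where a joint would pass 70% of its speed; a pose out of reach is approached as far as the arm can. A call with a gripper value outside its range is refused whole. The fingers move at their own pace and stop on an object; the grip force is fixed at half the most. Time passes only in rows, so rows that repeat a pose let the fingers close. It gives the time, the measured TCP pose, the force, the opening and the grip force at its end, in the units of the state.
- telemetry.get_obs(): the state, without advancing time (a new reading comes with each control period).
- grab_frame(name): name is "scene" or "side" or "wrist"; returns a dict with "frame" (384x512x3 uint8, red, green, blue), "range_z" (384x512 float32, m along the optical axis (not along the pixel's ray), 0 where there is no reading), "fov_y" (degrees; the focal length in pixels is half the picture's height over the tangent of half this angle, whatever the lens; pixels are square), "cx", "cy" (the principal point, pixels), "dist" ([k1, k2, p1, p2, k3] as OpenCV has them; the pictures are not rectified), "position" and "attitude" of the camera in the world. Camera axes: x right, y down, z forward; pixel columns grow to the right and rows downward; lengths in m; the calibration is good to about 2 mm. A picture is of the moment at which its call begins.
- workorder.sign_off(): hands the job in; it is judged then, once.
The state is a dict: "t": time; "qpos": joint angles; "dq": joint speeds; "joint_torque": joint torques, N m; "position": TCP position; "ee_rot": TCP orientation; "contact_force": force on the tool from outside, world axes, zero at the start; "ft_torque": the same for the moment, N m; "width": finger opening in m; "finger_force": force on a finger pad.
Only numpy, scipy, OpenCV 4.12 (cv2) and the standard library are available. Lean on these libraries where they do the work, as an engineer would, in place of code of your own. Each camera call takes 0.05 s, during which the arm holds its last target. There are 200 camera calls.

## Working session

There is one attempt and no reset: what is moved stays moved. The work goes in short steps, Python scripts to look and compute and a tool call to move; the robot and the scene stay as the last step left them, time stands still between calls to the robot, and variables do not carry over. Pictures are saved under pics/ and viewed, at most 10 in all, crops included, and the job is handed in when it is done.

Besides the shell and the picture viewer there is one more tool, called after "Call:" in YAML: its name, and indented under it one key for each argument. drive_tool: Moves the arm, as the interface text tells. Its arguments: {"type":"object","properties":{"targets":{"type":"array","items":{"type":"array","items":{"type":"number"}}}},"required":["targets"]}

```bash
mkdir -p pics; cat > h.py <<'E'
import numpy as np, cv2
from scipy.spatial.transform import Rotation as R
from bench import telemetry, grab_frame, workorder
def cam(name):
    f=grab_frame(name); h=f["frame"].shape[0]
    fl=h/2/np.tan(np.radians(f["fov_y"])/2)
    f["K"]=np.array([[fl,0,f["cx"]],[0,fl,f["cy"]],[0,0,1]]); f["D"]=np.array(f["dist"],float)
    a=np.array(f["attitude"],float); f["R"]=a if a.shape==(3,3) else R.from_quat(a).as_matrix()
    f["p"]=np.array(f["position"],float); return f
def cloud(f):
    h,w=f["range_z"].shape; u,v=np.meshgrid(np.arange(w),np.arange(h))
    n=cv2.undistortPoints(np.stack([u,v],-1).reshape(-1,1,2).astype(np.float64),f["K"],f["D"]).reshape(h,w,2)
    z=f["range_z"].astype(float); c=np.dstack([n*z[...,None],z])
    P=c@f["R"].T+f["p"]; P[z==0]=np.nan; return P
def save(f,n,crop=None,s=1):
    i=f["frame"][...,::-1]
    if crop: i=i[crop[1]:crop[3],crop[0]:crop[2]]
    cv2.imwrite("pics/"+n,cv2.resize(i,None,fx=s,fy=s,interpolation=cv2.INTER_CUBIC))
E
python3 - <<'E'
from h import *
import pickle
o=telemetry.get_obs(); print({k:np.round(v,3) for k,v in o.items()})
ims=[]
for n in("scene","side","wrist"):
    f=cam(n); pickle.dump(f,open(n+".pkl","wb")); ims.append(f["frame"]); print(n,f["p"],f["attitude"],f["fov_y"],f["D"])
    P=cloud(f); hsv=cv2.cvtColor(f["frame"],cv2.COLOR_RGB2HSV)
    m=((hsv[...,0]>4)&(hsv[...,0]<18)&(hsv[...,1]>170)&(hsv[...,2]>90)).astype(np.uint8)
    k,l,st,c=cv2.connectedComponentsWithStats(m)
    for i in range(1,k):
        if st[i,4]>150:
            q=P[l==i]; q=q[~np.isnan(q[:,0])]; print(st[i],np.round(np.percentile(q,[2,50,98],axis=0),3).tolist() if len(q) else None)
a=np.hstack(ims[:2]); a=cv2.resize(a,(800,300)); b=cv2.resize(ims[2],(400,300))
cv2.imwrite("pics/a.png",np.vstack([a,np.hstack([b,b*0])])[...,::-1])
E
```

```text
{'t': np.float64(0.0), 'qpos': array([-0.174,  0.246,  1.559, -0.   ,  1.339, -0.174]), 'dq': array([-0.   , -0.   ,  0.   , -0.001, -0.001,  0.001]), 'joint_torque': array([ 1.0000e-03, -4.1584e+01, -3.1460e+01,  6.8000e-02,  3.3000e-02,
       -0.0000e+00]), 'position': array([0.649, 0.   , 0.212]), 'ee_rot': array([ 0.707,  0.707, -0.001, -0.001]), 'contact_force': array([0.399, 0.05 , 0.314]), 'ft_torque': array([-0.012,  0.002,  0.063]), 'finger_force': np.float64(0.0), 'width': np.float64(0.094)}
scene [-0.1206718  -0.42401463  0.62655894] [ 0.76350668 -0.41336808  0.24291853 -0.43263722] 53.88149911347418 [0.00142985 0.         0.         0.         0.        ]
[319  40  13  18 170] [[0.857, -0.018, 0.425], [0.863, -0.008, 0.445], [0.877, 0.007, 0.464]]
side [ 0.58368556 -0.85817191  0.84642022] [ 0.9010467  -0.00311192  0.0083037  -0.43363142] 47.034365965692125 [-0.08216446  0.          0.          0.          0.        ]
[386  76  15  23 231] [[0.863, -0.021, 0.431], [0.876, -0.015, 0.452], [0.89, -0.005, 0.472]]
[446 107  20  34 326] [[0.913, -0.231, 0.463], [0.924, -0.227, 0.491], [0.937, -0.214, 0.51]]
[218 138  22  34 577] [[0.477, 0.298, 0.0], [0.505, 0.31, 0.06], [0.532, 0.406, 0.092]]
[229 173  25  39 769] [[0.52, 0.101, 0.0], [0.55, 0.115, 0.061], [0.58, 0.237, 0.092]]
wrist [0.65034688 0.06739316 0.38385225] [ 9.92872603e-01  3.48387356e-04 -1.54182321e-03  1.19170026e-01] 65.5477367312021 [-0.07859956  0.          0.          0.          0.        ]
```

View pics/a.png

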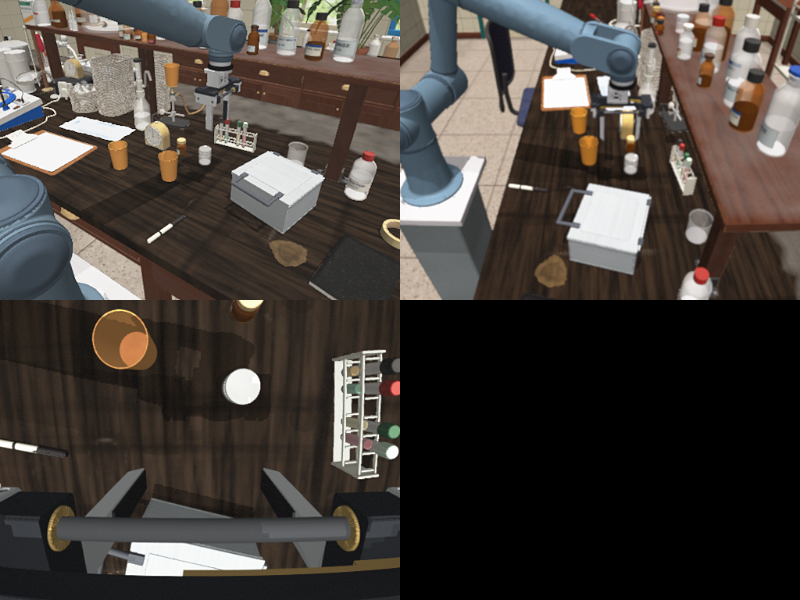

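The views show two orange cups (wrist view, nearer one at about (120,340)), the clear jar, the amber jar, and the bin with its dark handle toward the robot. Next I'll fit the rims and the bar from two views.

```bash
python3 - <<'E'
from h import *
import pickle
from scipy.optimize import least_squares
for n in("scene","side"):
    f=pickle.load(open(n+".pkl","rb")); P=cloud(f); C=f["frame"].astype(int)
    hsv=cv2.cvtColor(f["frame"],cv2.COLOR_RGB2HSV)
    org=(hsv[...,0]>3)&(hsv[...,0]<22)&(hsv[...,1]>120)&(hsv[...,2]>70)
    for g in((.505,.33),(.55,.13)):
        m=org&(np.hypot(P[...,0]-g[0],P[...,1]-g[1])<.09)
        q=P[m]; zt=np.percentile(q[:,2],99.5)
        r=q[(q[:,2]>zt-.008)&(q[:,2]<zt+.004)]
        s=least_squares(lambda c:np.hypot(r[:,0]-c[0],r[:,1]-c[1])-.0335,g,loss='soft_l1',f_scale=.002).x
        # body fit with cone
        b=q[(q[:,2]>.01)&(q[:,2]<.085)]
        w=least_squares(lambda c:np.hypot(b[:,0]-c[0],b[:,1]-c[1])-(.0265+.0075*b[:,2]/.092),g,loss='soft_l1',f_scale=.002).x
        print(n,"cup rimz",zt.round(4),len(r),"rim c",s.round(4),"body c",w.round(4),len(b))
    # objects tall above table near work
    m=(P[...,2]>.02)&(P[...,2]<.2)&(P[...,0]>.4)&(P[...,0]<.95)&(P[...,1]>-.4)&(P[...,1]<.5)&~org
    k,l,st,c=cv2.connectedComponentsWithStats(m.astype(np.uint8))
    for i in range(1,k):
        if st[i,4]>60: print(n,st[i],np.round(np.percentile(P[l==i],[3,50,97],axis=0),3).tolist())
    # lid top plane & bar
    br=(C.min(-1)>130); lid=br&(abs(P[...,2]-.113)<.015)&(P[...,1]<0)&(P[...,1]>-.45)&(P[...,0]<.95)&(P[...,0]>.45)
    q=P[lid]; rect=cv2.minAreaRect(q[:,:2].astype(np.float32)); print("lid",len(q),np.median(q[:,2]).round(4),rect)
    bar=(C.max(-1)<110)&(abs(P[...,2]-.113)<.015)&(P[...,1]<0.05)&(P[...,1]>-.45)&(P[...,0]<.7)&(P[...,0]>.4)
    q=P[bar]; print("bar",len(q),np.median(q[:,2]).round(4),cv2.minAreaRect(q[:,:2].astype(np.float32)), np.percentile(q,[2,98],axis=0).round(3).tolist())
f=pickle.load(open("side.pkl","rb")); g=pickle.load(open("scene.pkl","rb"))
save(f,"b1.png",(180,100,340,360),2); save(g,"b2.png",(60,120,440,310),1)
a=cv2.imread("pics/b1.png"); b=cv2.imread("pics/b2.png"); o=np.zeros((520,720,3),np.uint8); o[:520,:320]=a; o[:190,330:710]=b; cv2.imwrite("pics/b.png",o)
E
```

```text
scene cup rimz 0.0915 111 rim c [0.5032 0.3298] body c [0.5036 0.3307] 610
scene cup rimz 0.0911 128 rim c [0.5479 0.1326] body c [0.5483 0.1329] 658
scene [ 171  104   46   85 2176] [[0.67, 0.262, 0.024], [0.771, 0.456, 0.086], [0.893, 0.493, 0.188]]
scene [203 107  33  47 338] [[0.889, 0.351, 0.035], [0.91, 0.391, 0.086], [0.926, 0.454, 0.194]]
scene [274 150  55  41 959] [[0.856, -0.048, 0.026], [0.872, 0.032, 0.069], [0.896, 0.124, 0.117]]
scene [ 414  165   41   63 1332] [[0.851, -0.386, 0.025], [0.854, -0.362, 0.113], [0.875, -0.336, 0.195]]
scene [226 177  11   8  79] [[0.69, 0.175, 0.052], [0.701, 0.189, 0.061], [0.72, 0.207, 0.064]]
scene [ 295  182  120  114 8190] [[0.492, -0.339, 0.027], [0.572, -0.242, 0.113], [0.868, -0.13, 0.118]]
scene [254 187  16  21 291] [[0.675, 0.054, 0.022], [0.687, 0.07, 0.052], [0.715, 0.094, 0.064]]
lid 4325 0.1148 ((0.6868256330490112, -0.2029283344745636), (0.4602802097797394, 0.3346542716026306), 81.30171203613281)
bar 279 0.1144 ((0.5634920597076416, -0.2585098147392273), (0.15706954896450043, 0.27609124779701233), 34.78671646118164) [[0.4
[... 569 characters left out ...]
]]
side [ 346  178   34   68 1105] [[0.858, -0.05, 0.026], [0.876, 0.021, 0.072], [0.901, 0.124, 0.12]]
side [286 196  18  23 346] [[0.679, 0.053, 0.023], [0.699, 0.063, 0.057], [0.721, 0.095, 0.067]]
side [ 200  235  122  113 9109] [[0.505, -0.345, 0.032], [0.611, -0.27, 0.115], [0.71, -0.139, 0.119]]
side [ 366  268   65   96 2812] [[0.849, -0.386, 0.026], [0.874, -0.365, 0.084], [0.908, -0.189, 0.193]]
lid 6771 0.1157 ((0.6924811005592346, -0.2091878205537796), (0.45801788568496704, 0.3535013198852539), 83.73596954345703)
bar 208 0.1161 ((0.6025111079216003, -0.2306508868932724), (0.1389159858226776, 0.24271661043167114), 71.99613189697266) [[0.474, -0.333, 0.111], [0.697, -0.137, 0.122]]
```

View pics/b.png

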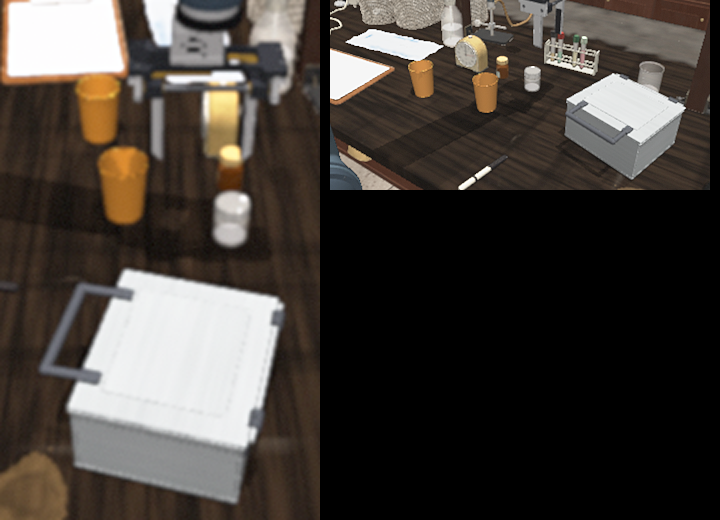

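Both views agree: cups at (0.504, 0.330) and (0.548, 0.133), rims about 92 mm high. I'll take the far-left cup, with the fingers closing along world x.

Call:
drive_tool:
  targets:
    - [0.05, -0.022, 0, 0, 0]
    - [0.1, -0.044, 0, 0, 0]
    - [0.15, -0.066, 0, 0, 0]
    - [0.2, -0.088, 0, 0, 0]
    - [0.25, -0.11, 0, 0, 0]
    - [0.3, -0.132, 0, 0, 0]
    - [0.33, -0.146, 0, 0, 0]
    - [0.33, -0.146, 0, 0, 0]
    - [0.33, -0.146, 0.02, 0, 0]

```text
t: 1.27
position: [0.5054, 0.3299, 0.1943]
ee_rot: [0.707, 0.707, 0.002, 0.001]
contact_force: [0.5, 0.1, 0.2]
width: 0.094
finger_force: 0.0
```

```bash
python3 - <<'E'
from h import *
o=telemetry.get_obs(); print(o["t"],o["position"].round(4),o["ee_rot"].round(4))
f=cam("wrist"); P=cloud(f); hsv=cv2.cvtColor(f["frame"],cv2.COLOR_RGB2HSV)
org=(hsv[...,0]>3)&(hsv[...,0]<22)&(hsv[...,1]>120)&(hsv[...,2]>70)
for g in((.504,.33),(.548,.133)):
    m=org&(np.hypot(P[...,0]-g[0],P[...,1]-g[1])<.06)&(P[...,2]>.086)&(P[...,2]<.1)
    if m.sum()>20: print(m.sum(),cv2.minEnclosingCircle(P[m][:,:2].astype(np.float32)),np.median(P[m][:,2]))
save(f,"c.png")
E
```

```text
1.275 [0.5054 0.3299 0.1943] [0.7072 0.707  0.0016 0.0009]
571 ((0.505420446395874, 0.329693078994751), 0.03421902656555176) 0.09116561845413251
156 ((0.5493026375770569, 0.15402013063430786), 0.02579241804778576) 0.0904603423214752
```

View pics/c.png

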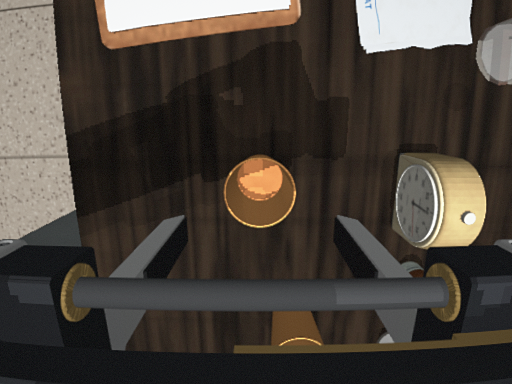

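The wrist view shows the cup's rim at (260,190), midway between the fingers (185 and 337), and the timer is clear. Descend, grip and lift.

Call:
drive_tool:
  targets:
    - [0, 0, 0.04, 0, 0]
    - [0, 0, 0.08, 0, 0]
    - [0, 0, 0.11, 0, 0]
    - [0, 0, 0.127, 0, 0]
    - [0, 0, 0.127, 0, 0]
    - [0, 0, 0.127, 0, 255]
    - [0, 0, 0.127, 0, 255]
    - [0, 0, 0.127, 0, 255]
    - [0, 0, 0.127, 0, 255]
    - [0, 0, 0.127, 0, 255]
    - [0, 0, 0.127, 0, 255]
    - [0, 0, 0.11, 0, 255]
    - [0, 0, 0.08, 0, 255]
    - [0, 0, 0.04, 0, 255]
    - [0, 0, 0, 0, 255]
    - [0, 0, -0.03, 0, 255]
    - [0, 0, -0.03, 0, 255]

```text
t: 3.45
position: [0.5053, 0.3306, 0.2267]
ee_rot: [0.707, 0.707, 0.003, 0.001]
contact_force: [-0.4, 0.6, -1.0]
width: 0.0665
finger_force: 30.0
```

Call:
drive_tool:
  targets:
    - [-0.03, 0.007, 0, 0, 255]
    - [-0.07, 0.015, 0, 0, 255]
    - [-0.11, 0.024, 0, 0, 255]
    - [-0.15, 0.033, 0, 0, 255]
    - [-0.18, 0.039, 0, 0, 255]
    - [-0.197, 0.043, 0, 0, 255]
    - [-0.197, 0.043, 0, 0, 255]
    - [-0.197, 0.043, 0.03, 0, 255]
    - [-0.197, 0.043, 0.04, 0, 255]
    - [-0.197, 0.043, 0.04, 0, 255]

```text
t: 4.7
position: [0.5462, 0.1337, 0.1825]
ee_rot: [0.707, 0.707, -0.001, -0.001]
contact_force: [0.4, -0.3, -0.9]
width: 0.0663
finger_force: 30.0
```

```bash
cat > m.py <<'E'
from h import *
from scipy.optimize import least_squares
o=telemetry.get_obs(); print(o["t"],o["position"].round(4),o["ee_rot"].round(4))
for n in("scene","side"):
    f=cam(n); save(f,n+"_m.png",(230,60,330,260) if n=="side" else (160,80,320,260),2); P=cloud(f); hsv=cv2.cvtColor(f["frame"],cv2.COLOR_RGB2HSV)
    org=(hsv[...,0]>3)&(hsv[...,0]<22)&(hsv[...,1]>120)&(hsv[...,2]>70)&(np.hypot(P[...,0]-.549,P[...,1]-.133)<.06)
    q=P[org]; print(n,np.percentile(q[:,2],[0.5,99.5]).round(3))
    # cup B lower, held cup: foot height fit too
    b=q[(q[:,2]>.01)&(q[:,2]<.085)]
    w=least_squares(lambda c:np.hypot(b[:,0]-c[0],b[:,1]-c[1])-(.0265+.0075*b[:,2]/.092),[.549,.133],loss='soft_l1',f_scale=.002).x
    print("B",w.round(4),len(b))
    z0=o["position"][2]-.066
    b=q[(q[:,2]>z0+.005)&(q[:,2]<z0+.06)]
    if len(b)>40:
        w=least_squares(lambda c:np.hypot(b[:,0]-c[0]-c[2]*(b[:,2]-z0-.03),b[:,1]-c[1]-c[3]*(b[:,2]-z0-.03))-(.0265+.0075*(b[:,2]-z0)/.092),[.549,.133,0,0],loss='soft_l1',f_scale=.002).x
        print("A",w.round(4),len(b), "foot z",np.percentile(b[:,2],1).round(3))
E
python3 m.py; python3 -c "
import cv2,numpy as np
a=cv2.imread('pics/side_m.png');b=cv2.imread('pics/scene_m.png');o=np.zeros((400,540,3),np.uint8);o[:a.shape[0],:a.shape[1]]=a;o[:b.shape[0],210:210+b.shape[1]]=b;cv2.imwrite('pics/d.png',o)"
```

```text
4.7 [0.5462 0.1337 0.1825] [ 7.068e-01  7.075e-01 -7.000e-04 -8.000e-04]
scene [-0.001  0.301]
B [0.5482 0.133 ] 635
A [0.545  0.1342 0.0036 0.0121] 370 foot z 0.122
side [-0.001  0.308]
B [0.5487 0.1336] 548
A [ 0.5459  0.1346 -0.0107  0.0046] 349 foot z 0.123
```

View pics/d.png

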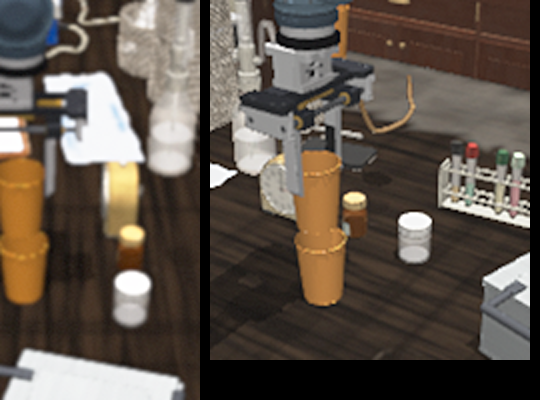

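The held cup hangs upright about 3 mm short in x of the standing one (scene crop: cups at (320,180) over (322,260)). Correct that and lower.

Call:
drive_tool:
  targets:
    - [-0.001, 0.003, 0.0, 0, 255]
    - [-0.001, 0.003, 0.015, 0, 255]
    - [-0.001, 0.003, 0.03, 0, 255]
    - [-0.001, 0.003, 0.042, 0, 255]
    - [-0.001, 0.003, 0.054, 0, 255]
    - [-0.001, 0.003, 0.062, 0, 255]
    - [-0.001, 0.003, 0.068, 0, 255]
    - [-0.001, 0.003, 0.071, 0, 255]
    - [-0.001, 0.003, 0.071, 0, 255]

```text
t: 5.92
position: [0.5501, 0.132, 0.1125]
ee_rot: [0.707, 0.707, 0.0, 0.0]
contact_force: [-0.2, -0.1, -0.4]
width: 0.0663
finger_force: 30.0
```

Call:
drive_tool:
  targets:
    - [0, -0.001, 0.002, 0, 255]
    - [0, -0.001, 0.004, 0, 255]
    - [0, -0.001, 0.004, 0, 255]

```text
t: 6.3
position: [0.5498, 0.1322, 0.1095]
ee_rot: [0.707, 0.707, 0.001, 0.001]
contact_force: [-0.2, 0.3, 4.5]
width: 0.0665
finger_force: 30.0
```

Contact at 4.5 N, at the expected seated height. Open, back off and check.

Call:
drive_tool:
  targets:
    - [0, 0, 0, 0, 0]
    - [0, 0, 0, 0, 0]
    - [0, 0, 0, 0, 0]
    - [0, 0, 0, 0, 0]
    - [0, 0, 0, 0, 0]
    - [0, 0, -0.02, 0, 0]
    - [0, 0, -0.06, 0, 0]
    - [0, 0, -0.11, 0, 0]
    - [0, 0, -0.16, 0, 0]
    - [0, 0, -0.19, 0, 0]
    - [0, 0, -0.19, 0, 0]

```text
t: 7.68
position: [0.5505, 0.1321, 0.3029]
ee_rot: [0.707, 0.707, 0.003, 0.003]
contact_force: [-0.7, 0.3, -0.5]
width: 0.0939
finger_force: 0.0
```

```bash
python3 - <<'E'
from h import *
from scipy.optimize import least_squares
import pickle
o=telemetry.get_obs(); print(o["t"],o["position"].round(4),o["qpos"].round(3))
for n in("scene","side"):
    f=cam(n); P=cloud(f); hsv=cv2.cvtColor(f["frame"],cv2.COLOR_RGB2HSV); pickle.dump(f,open(n+"2.pkl","wb"))
    org=(hsv[...,0]>3)&(hsv[...,0]<22)&(hsv[...,1]>120)&(hsv[...,2]>70)&(np.hypot(P[...,0]-.549,P[...,1]-.133)<.06)&(P[...,2]<.2)
    q=P[org]; print(n,np.percentile(q[:,2],[0.5,99]).round(4))
    for z0,lo,hi in((0,.01,.085),(.043,.098,.125)):
        b=q[(q[:,2]>lo)&(q[:,2]<hi)]
        w=least_squares(lambda c:np.hypot(b[:,0]-c[0],b[:,1]-c[1])-(.0265+.0075*(b[:,2]-z0)/.092),[.549,.133],loss='soft_l1',f_scale=.002).x
        print(w.round(4),len(b))
    # bar: points in front of the lid, at z~.113 (not worktop), bin region
    m=(P[...,2]>.09)&(P[...,2]<.135)&(P[...,1]<-.02)&(P[...,1]>-.42)&(P[...,0]>.4)&(P[...,0]<.8)
    C=f["frame"].astype(int); d=m&(C.max(-1)<120); 
    br=m&(C.min(-1)>140); q=P[br]; rect=cv2.minAreaRect(q[:,:2].astype(np.float32)); print("lid",rect,cv2.boxPoints(rect).round(3).tolist(),np.median(q[:,2]).round(4))
    k,l,st,c=cv2.connectedComponentsWithStats(d.astype(np.uint8))
    for i in range(1,k):
        if st[i,4]>15: print("dark",st[i],np.percentile(P[l==i],[3,50,97],axis=0).round(3).tolist())
save(cam("wrist"),"w2.png")
a=pickle.load(open("side2.pkl","rb")); save(a,"e1.png",(170,100,340,360),2); save(pickle.load(open("scene2.pkl","rb")),"e2.png",(180,130,420,310),1.5)
a=cv2.imread('pics/e1.png');b=cv2.imread('pics/e2.png');o=np.zeros((530,710,3),np.uint8);o[:a.shape[0],:340]=a;o[:b.shape[0],345:345+b.shape[1]]=b
w=cv2.resize(cv2.imread('pics/w2.png'),(320,240)); o[285:525,345:665]=w; cv2.imwrite('pics/e.png',o)
E
```

```text
7.675 [0.5505 0.1321 0.3029] [ 0.035 -0.018  1.681  0.     1.471  0.035]
scene [-0.0009  0.1329]
[0.5487 0.1333] 470
[0.5481 0.1325] 362
lid ((0.6801970601081848, -0.25673729181289673), (0.22232483327388763, 0.33892351388931274), 68.84123229980469) [[0.4819999933242798, -0.29899999499320984], [0.7979999780654907, -0.421999990940094], [0.878000020980835, -0.21400000154972076], [0.5619999766349792, -0.09200000017881393]] 0.1148
dark [350 195   9   5  16] [[0.722, -0.198, 0.115], [0.725, -0.191, 0.118], [0.73, -0.179, 0.119]]
dark [399 217  10   6  20] [[0.683, -0.333, 0.116], [0.688, -0.324, 0.118], [0.697, -0.314, 0.12]]
dark [299 221  60  38 217] [[0.499, -0.264, 0.097], [0.526, -0.212, 0.108], [0.558, -0.143, 0.119]]
dark [296 222  16   8  41] [[0.535, -0.146, 0.092], [0.552, -0.125, 0.106], [0.557, -0.112, 0.119]]
dark [295 232  74  36 322] [[0.471, -0.296, 0.098], [0.492, -0.231, 0.114], [0.518, -0.139, 0.118]]
side [-0.0012  0.1347]
[0.5488 0.1342] 384
[0.5488 0.133 ] 318
lid ((0.6808854937553406, -0.2547670304775238), (0.2228834629058838, 0.33635008335113525), 69.29142761230469) [[0.48399999737739563, -0.30000001192092896], [0.7990000247955322, -0.4180000126361847], [0.878000020980835, -0.20999999344348907], [0.5630000233650208, -0.09099999815225601]] 0.1157
dark [200 241  44  49 298] [[0.476, -0.268, 0.113], [0.498, -0.198, 0.117], [0.549, -0.138, 0.121]]
dark [316 256   6  10  36] [[0.725, -0.199, 0.111], [0.73, -0.19, 0.119], [0.736, -0.182, 0.121]]
dark [305 305   7  11  49] [[0.687, -0.333, 0.113], [0.694, -0.325, 0.119], [0.7, -0.315, 0.121]]
```

View pics/e.png

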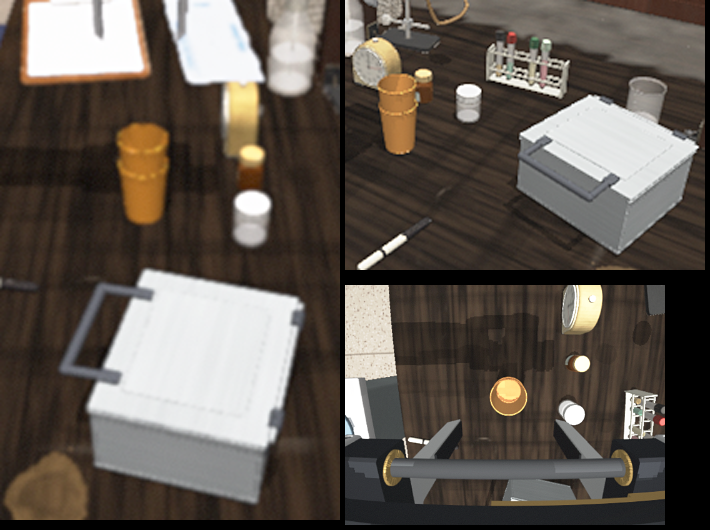

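The stack is seated: rim at 133–135 mm, axes within 1 mm, upright in both crops. The hinge springs give a bin yaw of about −15° and a bar middle near (0.493, −0.200). I'll move the wrist camera over the bar to refine this.

Call:
drive_tool:
  targets:
    - [-0.04, -0.008, 0, 0.03, 0]
    - [-0.09, -0.017, 0, 0.06, 0]
    - [-0.14, -0.027, 0, 0.1, 0]
    - [-0.19, -0.037, 0, 0.14, 0]
    - [-0.24, -0.047, 0, 0.18, 0]
    - [-0.29, -0.057, 0, 0.22, 0]
    - [-0.34, -0.066, 0, 0.26, 0]
    - [-0.38, -0.075, 0, 0.26, 0]
    - [-0.41, -0.08, 0.02, 0.26, 0]
    - [-0.429, -0.083, 0.04, 0.26, 0]
    - [-0.429, -0.083, 0.04, 0.26, 0]
    - [-0.429, -0.083, 0.04, 0.26, 0]

```text
t: 9.32
position: [0.4663, -0.2961, 0.2583]
ee_rot: [0.793, 0.61, 0.0, -0.0]
contact_force: [-0.3, 0.4, 0.1]
width: 0.0938
finger_force: 0.0
```

```bash
python3 - <<'E'
from h import *
import pickle
o=telemetry.get_obs(); print(o["t"],o["position"].round(4),o["ee_rot"].round(4))
f=cam("wrist"); pickle.dump(f,open("wrist3.pkl","wb")); P=cloud(f); save(f,"f.png",None,1.5)
C=f["frame"].astype(int)
m=(P[...,2]>.095)&(P[...,2]<.13)&(np.hypot(P[...,0]-.493,P[...,1]+.2)<.13)&(C.max(-1)<130)
k,l,st,c=cv2.connectedComponentsWithStats(m.astype(np.uint8))
for i in range(1,k):
    if st[i,4]>50: print(st[i],np.percentile(P[l==i],[2,50,98],axis=0).round(4).tolist())
E
```

```text
9.325 [ 0.4663 -0.2961  0.2583] [ 7.925e-01  6.098e-01  1.000e-04 -4.000e-04]
[ 255    0   69  173 3057] [[0.476, -0.2765, 0.1131], [0.5041, -0.1902, 0.1183], [0.5634, -0.1366, 0.121]]
[297  30   3  97 153] [[0.5214, -0.2448, 0.0954], [0.5317, -0.2047, 0.1016], [0.5455, -0.1555, 0.1157]]
```

View pics/f.png

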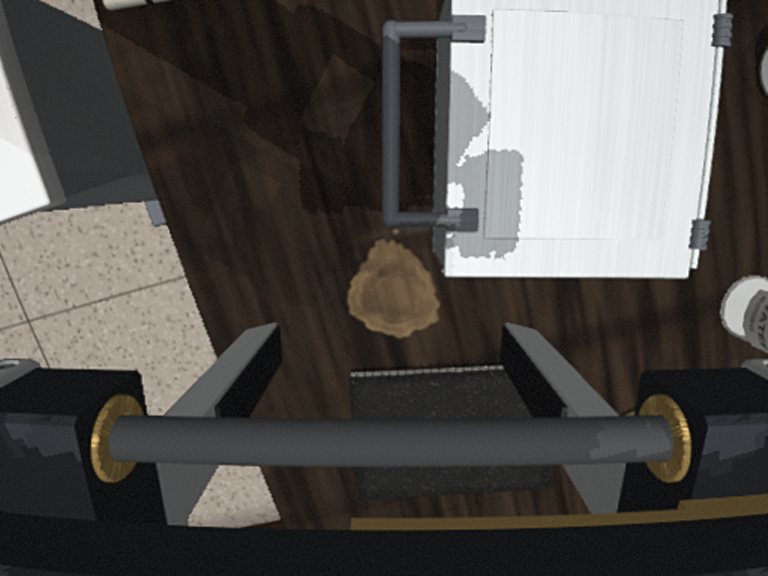

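The bar runs vertically at column 391 of the enlarged view (rows 30–217), and the finger midpoint is column 392, so yaw and centring look right. I'll compute its world line.

```bash
python3 - <<'E'
from h import *
import pickle
f=pickle.load(open("wrist3.pkl","rb")); P=cloud(f)
px=np.array([[391,35],[391,122],[391,212],[722,28],[699,234]],float)/1.5-.17
n=cv2.undistortPoints(px.reshape(-1,1,2),f["K"],f["D"]).reshape(-1,2)
d=np.c_[n,np.ones(5)]@f["R"].T
for i,z in enumerate([.113]*3+[.116]*2): print(px[i],(f["p"]+d[i]*(z-f["p"][2])/d[i,2]).round(4))
q=P[20:145,257:265].reshape(-1,3); q=q[(q[:,2]>.1)&(q[:,2]<.13)]
c=q.mean(0); v=np.linalg.svd(q-c)[2][0]; print(len(q),c.round(4),v.round(4),q[:,2].max())
Rt=R.from_quat(telemetry.get_obs()["ee_rot"]).as_matrix(); print(Rt.round(3).tolist())
E
```

```text
[260.49666667  23.16333333] [ 0.5081 -0.1406  0.113 ]
[260.49666667  81.16333333] [ 0.4939 -0.1942  0.113 ]
[260.49666667 141.16333333] [ 0.4784 -0.2527  0.113 ]
[481.16333333  18.49666667] [ 0.7292 -0.1864  0.116 ]
[465.83 155.83] [ 0.6924 -0.3233  0.116 ]
995 [ 0.4934 -0.1961  0.1185] [-2.558e-01 -9.667e-01 -1.000e-04] 0.12090860304317791
[[0.256, 0.967, 0.001], [0.967, -0.256, -0.0], [-0.0, 0.001, -1.0]]
```

Bar middle is (0.4935, −0.1965), z 0.113, with the bar along tool x, and it sits 226 mm from the hinge as expected. I'll partly close the fingers to fit the 33 mm gap behind the bar and hover above it.

Call:
drive_tool:
  targets:
    - [0.03, 0.0, 0, 0, 168]
    - [0.06, 0.001, 0, 0, 168]
    - [0.09, 0.001, 0, 0, 168]
    - [0.103, 0.001, 0.04, 0, 168]
    - [0.103, 0.001, 0.08, 0, 168]
    - [0.103, 0.001, 0.1, 0, 168]
    - [0.103, 0.001, 0.1, 0, 168]

```text
t: 10.25
position: [0.4931, -0.1964, 0.1577]
ee_rot: [0.792, 0.61, -0.0, -0.001]
contact_force: [-0.1, -0.0, 1.3]
width: 0.0321
finger_force: 0.0
```

```bash
python3 - <<'E'
from h import *
o=telemetry.get_obs(); print(o["t"],o["position"].round(4),o["width"])
save(cam("scene"),"g1.png",(270,120,430,300),2.2);save(cam("side"),"g2.png",(170,150,340,330),2.2)
a=cv2.imread('pics/g1.png');b=cv2.imread('pics/g2.png');h=min(len(a),len(b));cv2.imwrite('pics/g.png',np.hstack([a[:h],b[:h]]))
E
```

```text
10.25 [ 0.4931 -0.1964  0.1577] 0.032131122592250004
```

View pics/g.png

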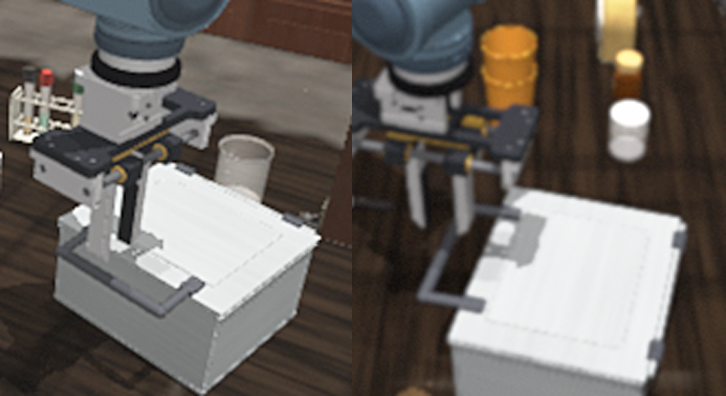

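The fingers straddle the bar from above: scene crop at (110,250), side crop at (440,220). Descend and pinch.

Call:
drive_tool:
  targets:
    - [0, 0, 0.015, 0, 168]
    - [0, 0, 0.03, 0, 168]
    - [0, 0, 0.045, 0, 168]
    - [0, 0, 0.053, 0, 168]
    - [0, 0, 0.053, 0, 168]
    - [0, 0, 0.053, 0, 255]
    - [0, 0, 0.053, 0, 255]
    - [0, 0, 0.053, 0, 255]
    - [0, 0, 0.053, 0, 255]

```text
t: 11.48
position: [0.4923, -0.1975, 0.1057]
ee_rot: [0.793, 0.61, -0.001, -0.001]
contact_force: [-5.7, 0.8, 2.9]
width: 0.0112
finger_force: 30.0
```

Bar gripped. Raise along the arc of radius 226 mm to about 0.6 rad.

Call:
drive_tool:
  targets:
    - [0, 0.0003, -0.0113, 0, 255]
    - [0, 0.0011, -0.0226, 0, 255]
    - [0, 0.0025, -0.0338, 0, 255]
    - [0, 0.0045, -0.0449, 0, 255]
    - [0, 0.007, -0.0559, 0, 255]
    - [0, 0.0101, -0.0668, 0, 255]
    - [0, 0.0137, -0.0775, 0, 255]
    - [0, 0.0178, -0.088, 0, 255]
    - [0, 0.0225, -0.0983, 0, 255]
    - [0, 0.0277, -0.1084, 0, 255]
    - [0, 0.0333, -0.1181, 0, 255]
    - [0, 0.0395, -0.1276, 0, 255]
    - [0, 0.0395, -0.1276, 0, 255]

```text
t: 13.1
position: [0.5297, -0.2076, 0.2358]
ee_rot: [0.793, 0.61, -0.002, -0.002]
contact_force: [-14.9, 1.9, 8.2]
width: 0.0108
finger_force: 30.0
```

```bash
cat > lid.py <<'E'
from h import *
o=telemetry.get_obs(); p=o["position"]; print(o["t"],p.round(4),o["width"],o["contact_force"].round(1))
H=np.array([.711,-.255]);X=np.array([.967,-.256]);Y=np.array([.256,.967])
a=(H-p[:2])@X; h=p[2]+.007-.113; print("radius",np.hypot(a,h).round(4),"angle from tcp",np.arctan2(h,a).round(3))
for n in("side","scene"):
    f=cam(n); P=cloud(f); C=f["frame"].astype(int)
    d=P[...,:2]-H; u=-(d@X); v=d@Y; w=P[...,2]-.113
    r=np.hypot(u,w); m=(C.min(-1)>120)&(C.max(-1)-C.min(-1)<30)&(abs(v)<.09)&(r>.06)&(r<.19)&(w>.03)
    if m.sum()>30: print(n,m.sum(),"lid angle",np.percentile(np.arctan2(w[m],u[m]),[20,50,80]).round(3))
E
python3 lid.py
```

```text
13.1 [ 0.5297 -0.2076  0.2358] 0.010824051660656465 [-14.9   1.9   8.2]
radius 0.228 angle from tcp 0.606
side 3708 lid angle [0.604 0.616 0.629]
scene 53 lid angle [0.581 0.593 0.601]
```

The lid follows at 0.606 rad. The tool feels about 17 N radially outward, so my radius is slightly short; I'll shift 2 mm outward and continue.

Call:
drive_tool:
  targets:
    - [0, -0.0015, -0.0015, 0, 255]
    - [0, 0.0045, -0.0097, 0, 255]
    - [0, 0.0115, -0.0185, 0, 255]
    - [0, 0.019, -0.027, 0, 255]
    - [0, 0.0269, -0.0351, 0, 255]
    - [0, 0.0352, -0.0427, 0, 255]
    - [0, 0.0352, -0.0427, 0, 255]

```text
t: 14.08
position: [0.5657, -0.2173, 0.2798]
ee_rot: [0.793, 0.61, -0.0, 0.001]
contact_force: [-9.6, 1.1, 8.2]
width: 0.0114
finger_force: 30.0
```

```bash
python3 lid.py
```

```text
14.075 [ 0.5657 -0.2173  0.2798] 0.011410149976465913 [-9.6  1.1  8.2]
radius 0.2297 angle from tcp 0.858
side 3236 lid angle [0.853 0.865 0.876]
scene 95 lid angle [0.829 0.834 0.84 ]
```

Call:
drive_tool:
  targets:
    - [0, 0.0072, -0.0073, 0, 255]
    - [0, 0.0162, -0.0141, 0, 255]
    - [0, 0.0256, -0.0205, 0, 255]
    - [0, 0.0353, -0.0265, 0, 255]
    - [0, 0.0413, -0.0299, 0, 255]
    - [0, 0.0413, -0.0299, 0, 255]
    - [0, 0.0413, -0.0299, 0, 255]

```text
t: 15.05
position: [0.6062, -0.2282, 0.309]
ee_rot: [0.793, 0.609, 0.0, 0.002]
contact_force: [-3.2, -0.3, 6.9]
width: 0.0107
finger_force: 30.0
```

```bash
python3 lid.py
```

```text
15.05 [ 0.6062 -0.2282  0.309 ] 0.010726324853577326 [-3.2 -0.3  6.9]
radius 0.2301 angle from tcp 1.081
side 2541 lid angle [1.079 1.091 1.102]
scene 112 lid angle [1.056 1.062 1.068]
```

The lid is past balance at about 1.08 rad and still held. Ease back to about 0.82 rad.

Call:
drive_tool:
  targets:
    - [0, -0.0098, 0.0056, 0, 255]
    - [0, -0.0194, 0.0116, 0, 255]
    - [0, -0.0286, 0.0182, 0, 255]
    - [0, -0.0375, 0.0252, 0, 255]
    - [0, -0.0426, 0.0295, 0, 255]
    - [0, -0.0477, 0.0341, 0, 255]
    - [0, -0.0477, 0.0341, 0, 255]
    - [0, -0.0477, 0.0341, 0, 255]
    - [0, -0.0477, 0.0341, 0, 255]
    - [0, -0.0477, 0.0341, 0, 255]

```text
t: 16.4
position: [0.5591, -0.2155, 0.2721]
ee_rot: [0.793, 0.609, -0.0, -0.0]
contact_force: [-5.3, -0.9, 5.0]
width: 0.011
finger_force: 30.0
```

```bash
python3 lid.py; python3 - <<'E'
from h import *
o=telemetry.get_obs(); print(np.abs(o["dq"]).max(),o["finger_force"])
save(cam("side"),"z.png",(120,80,440,340),2.3)
E
```

```text
16.4 [ 0.5591 -0.2155  0.2721] 0.011036271864830575 [-5.3 -0.9  5. ]
radius 0.2286 angle from tcp 0.814
side 3348 lid angle [0.812 0.824 0.836]
scene 88 lid angle [0.792 0.798 0.802]
0.001435947171230186 29.99167263507843
```

View pics/z.png

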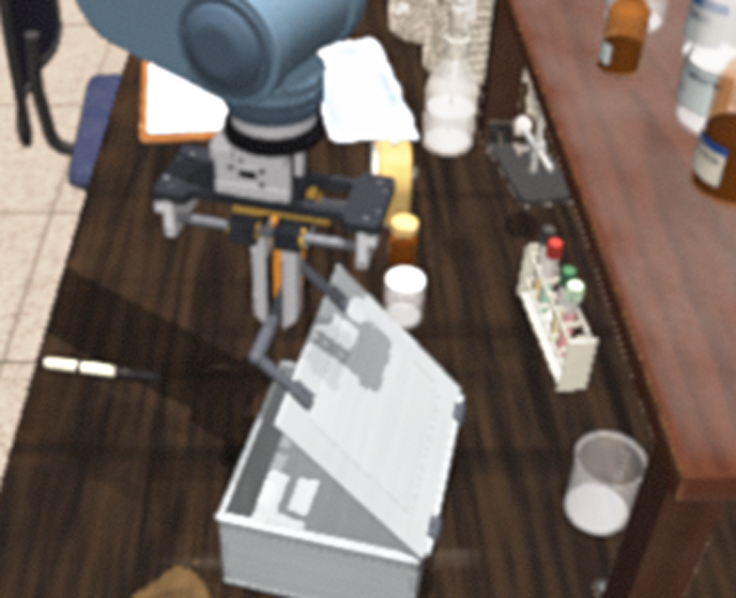

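The lid is held still at about 0.81 rad by the bar (fingers at (275,310)). The jars and timer are in place, and the cup stack stands behind the gripper. Handing in.

```bash
python3 -c "
from bench import workorder
print(workorder.sign_off())"
```

```text
the job is handed in; nothing more can be done
None
```

The job is handed in at about 16.5 s of the 51 s: the cups stand as one seated, upright stack, and the gripper holds the lid still by its bar at about 0.81 rad (8° below balance) after raising it to about 1.08 rad. The jars and the timer are untouched; sign-off returned no verdict.

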